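Hang the picking basket on its hooks and shut the keeper bar

ROBOT

A 6-joint arm with a two-finger parallel gripper is mounted at the origin on the work surface. World frame = base frame: x ahead of the robot, y to its left, z up, the work surface at z = 0. Lengths are in m, angles in rad, forces in N, time in s.
With the tool pointing down it reaches from about 0.35 to 0.775 m from the base axis. Payload 5.5 kg.
Tool frame: the origin (TCP) lies midway between the tips of the shut fingers; the grasp point (between the pads) lies 19 mm behind it (env.tcp_to_grasp is the distance from the TCP to the grasp point, in m); z points along the fingers, y is the line along which they close (so a half turn about z gives the same grasp; the last joint's range is limited). The gripper opens to 85 mm and grips with 20 to 120 N. Pads are 22 mm wide; open, the fingers measure 114 mm over their backs; the gripper's body (76 mm by 85 mm) begins 54 mm behind the grasp point. The pads swing forward as they close: fully open they stand 13 mm farther back than shut.
Start: joints at [1.096, 0.313, 0.046, 1.304, 0, 1.431], TCP at [0.189, 0.543, 0.231] pointing down, gripper open.
Joint ranges: [-2.76, 2.76], [-0.86, 1.69], [-1.03, 1.26], [-2.2, 2.34], [-1.47, 1.5], [-3.14, 3.14]. Speed limits (rad/s): [2.57, 2.57, 3.14, 3.14, 3.14, 3.14].

INTERFACE

Orientations are given as [roll, pitch, yaw] about the fixed x, y, z axes, in that order (R = Rz(yaw) Ry(pitch) Rx(roll)).
In Python, from bench import env, vision gives the robot as it stands.
- The arm moves only by the tool apply_moves, never from a script. Its argument "increments" is one flat list of numbers, 7 for each row, row after row: the shift along the tool's x, y, z normalised to -1 to 1, where 1 is 0.3 m, then the turn, a rotation vector about the tool's x, y, z normalised to -1 to 1, where 1 is 90 degrees, then the closure, from 0 (fully open) to 1 (shut). A call has 1 to 12 rows; each row is the pose to reach, as a shift and turn from the pose commanded when the call began, along the tool's axes at that moment; what a row does not reach only later rows make up. A row lasts 1/8 s, in which the tool goes at most 62.5 mm and 10.7 degrees, less where a joint would pass 70% of its speed; a pose out of reach is approached as far as the arm can. A call with a number of a shift or a turn outside -1 to 1 is refused whole. A call with a gripper value outside its range is refused whole. The fingers move at their own pace and stop on an object; the grip force is fixed at half the most. Time passes only in rows, so rows that repeat a pose let the fingers close. It gives the time, the measured TCP pose, the force, the opening and the grip force at its end, in the units of the state.
- env.read_state(): the state, without advancing time (a new reading comes with each control period).
- vision.capture(name): name is "scene" or "side" or "wrist"; returns a dict with "color" (420x560x3 uint8, red, green, blue), "range_z" (420x560 float32, m along the optical axis (not along the pixel's ray), 0 where there is no reading), "vfov" (degrees; the focal length in pixels is half the picture's height over the tangent of half this angle, whatever the lens; pixels are square), "cx", "cy" (the principal point, pixels), "D" ([k1, k2, p1, p2, k3] as OpenCV has them; the pictures are not rectified), "R" (3x3) and "t" (3): a world point X has camera coordinates R X + t. Camera axes: x right, y down, z forward; pixel columns grow to the right and rows downward; lengths in m; the calibration is good to about 2 mm. A picture is of the moment at which its call begins.
- env.finish_job(): hands the job in; it is judged then, once.
The state is a dict: "t": time; "joints": joint angles; "joint_velocities": joint speeds; "joint_torque": joint torques, N m; "tool_pos": TCP position; "ee_rot": TCP orientation; "contact_force": force on the tool from outside, world axes, zero at the start; "moment": the same for the moment, N m; "grip_width": finger opening in m; "grasp_force": force on a finger pad.
Only numpy, scipy, OpenCV 4.12 (cv2) and the standard library are available. Lean on these libraries where they do the work, as an engineer would, in place of code of your own. Each camera call takes 0.05 s, during which the arm holds its last target. There are 200 camera calls.

TASK

Hang the blue picking basket by its steel handle on the two steel hooks of the rack, under the lamp, and let go of it. Then swing the striped keeper bar fully shut into its catch, so that the basket hangs there still behind it. Leave the red basket and the other things where they are, and do not knock the lamp.

Things in the scene. Friction and masses are not known exactly. Their poses are not given: they have to be found in the camera images.
- blue_basket: Loose open blue plastic basket, 0.25 to 0.5 kg, 100 mm along its x, 150 mm along its y, walls 60 mm high, standing upright on the table, with a fixed steel arch handle in its y-z plane that reaches 146 mm above the underside. Origin: centre of the underside, z up. Half a turn makes no difference but for the white label on its -x wall.
- handle (a point): Middle of the top bar of the blue basket's handle, on its centre line, 140 mm above the basket's underside. The bar is round, 12 mm thick, straight for 126 mm along the basket's y; from its ends the legs slope down and slightly outwards to the short walls. Axes as the basket's.
- red_basket: A red basket of exactly the same shape as the blue one, not to be moved. Origin: centre of the underside.
- hook_rack: Fixed rack, mostly blue; its -x side is the front. Origin on the table below the hook seat, z up. Posts (20 mm square, 370 mm tall) at x +85, y -115 and +115 mm; base plate 12 mm thick at x +45 to +125. Side arms at y -115 and +115 (12 mm wide, tops 220 mm high) reach forward to x = -45 mm: the -y one carries the keeper's hinge, the +y one its red catch.
- hook_seat (a point): Midway between the two steel hooks, 200 mm above the table: where the middle of the handle bar (lying along the rack's y) rests when hung. The hooks are round, 10 mm thick, at y -40 and +40 mm; each comes out to -x from a rail at x +85, dips to its seat at x -10 to +8 and ends in an upturned tip at x -31 mm, tip top 218 mm above the table. Axes as the rack's.
- lamp: Strip lamp fixed over the hooks, not to be knocked: in the rack's frame x -5 to +40, y -150 to +150 mm, underside 350 mm and top 375 mm above the table. It leaves no room for a gripper pointing straight down at the hooks; a tool leaning back to the rack's front, about 30 degrees from vertical, fits below it. Origin: centre of its underside.
- keeper (a joint): Angle (rad) of the keeper, a yellow and black flat bar 235 mm long, 8 mm thick, 20 mm high, that swings level. 0 = shut: it lies along the rack's +y just above the hook tips, its end in the red catch, where it stops. It grows as the bar opens: at 1.57 the bar points to the rack's -x; at most 2.2. It starts at 1.65 to 2.1, stays where it is left and takes under 1 N to move.
- keeper_hinge (a point): Upright hinge axis of the keeper at the bar's middle height: x -36, y -115, z 234 mm in the rack's frame (the bar spans 224 to 244 mm above the table). Axes as the keeper's: its +y points along the bar to the free end.
- keeper_end (a point): Middle of the keeper's free end, 235 mm from the hinge.
- elbow: Bystander, not to be moved: steel 90 degree pipe elbow about 90 mm overall, 50 mm high, lying flat. Origin: underside.
- tee: Bystander, not to be moved: steel pipe tee, 102 mm long, 50 mm high, lying flat. Origin: underside, middle.
- flange: Bystander, not to be moved: dark steel flange ring, 100 mm across, 20 mm thick, lying flat. Origin: centre of the underside.
- wrench: Bystander, not to be moved: steel wrench 200 mm long, lying flat. Origin: middle, underside.
- sealant: Bystander, not to be moved: white bottle with a blue label and a yellow cap, 56 mm across, 130 mm tall, standing. Origin: centre of the underside.

How it is judged:
On the way:
1. the blue basket hangs by its handle on both hooks, let go, with the keeper still open (x of handle in the frame of hook_seat between -0.02 and 0.02 m and y of handle in the frame of hook_seat between -0.02 and 0.02 m and z of handle in the frame of hook_seat between -0.01 and 0.012 m and contact force between blue_basket and hook_rack above 0.5 N and contact force between the fingers and blue_basket below 0.1 N and value of joint keeper above 0.3 rad), for 0.3 s.
At the end, for the whole second after the job is handed in: The blue basket hangs from the rack by its handle: the middle of the bar within 20 mm of the seat point along and across the hooks and -10 to +12 mm in height, its weight on the rack, upright within 0.25 rad and still (under 0.08 m/s); the keeper is shut within 0.08 rad (x of handle in the frame of hook_seat between -0.02 and 0.02 m and y of handle in the frame of hook_seat between -0.02 and 0.02 m and z of handle in the frame of hook_seat between -0.01 and 0.012 m and contact force between blue_basket and hook_rack above 0.5 N and angle between blue_basket's own z axis and vertical below 0.25 rad and linear speed of blue_basket below 0.08 m/s and value of joint keeper below 0.08 rad); the robot touches nothing.
It fails at once if the red basket is moved more than 40 mm (distance of red_basket from where it was at the start of the episode above 0.04 m).
It fails at once if the elbow, the tee, the flange, the wrench or the bottle is moved more than 40 mm, or the bottle is tipped over (distance of any of elbow, tee, flange, wrench, sealant from where it was at the start of the episode above 0.04 m or angle between sealant's own z axis and vertical above 0.7 rad).
It fails at once if the lamp is knocked (more than 5 N) (contact force between lamp and anything else above 5 N).
It also fails if it takes over 58 s, if anything falls off the work surface, if the arm or the gripper's body presses on something with over 40 N, if the wrist force passes 120 N, or if a joint passes its speed limit or range.

## Working session

There is one attempt and no reset: what is moved stays moved. The work goes in short steps, Python scripts to look and compute and a tool call to move; the robot and the scene stay as the last step left them, time stands still between calls to the robot, and variables do not carry over. Pictures are saved under pics/ and viewed, at most 13 in all, crops included, and the job is handed in when it is done.

Besides the shell and the picture viewer there is one more tool, called after "Request:" in YAML: its name, and indented under it one key for each argument. apply_moves: Moves the arm, as the interface text tells. Its arguments: {"type":"object","properties":{"increments":{"type":"array"}},"required":["increments"]}

```bash
mkdir -p pics; ls; cat > h.py <<'E'
import numpy as np,cv2
from scipy.spatial.transform import Rotation as Ro
from bench import env,vision
def cap(n,save=None):
    c=vision.capture(n)
    np.savez(f'{n}.npz',**c)
    if save: cv2.imwrite('pics/'+save,c['color'][:,:,::-1])
    return c
def load(n): return dict(np.load(f'{n}.npz'))
def K(c):
    f=210/np.tan(np.radians(float(c['vfov']))/2)
    return np.array([[f,0,float(c['cx'])],[0,f,float(c['cy'])],[0,0,1]])
def rays(c,uv):
    return cv2.undistortPoints(np.array(uv,float).reshape(-1,1,2),K(c),np.array(c['D'],float)).reshape(-1,2)
def world(c,uv):
    uv=np.array(uv).reshape(-1,2); n=rays(c,uv)
    z=c['range_z'][uv[:,1].astype(int),uv[:,0].astype(int)]
    P=np.c_[n*z[:,None],z]
    return (P-c['t'])@c['R']   # R^T(P-t)
def cloud(c):
    v,u=np.mgrid[:420,:560]; return world(c,np.c_[u.ravel(),v.ravel()]).reshape(420,560,3)
def onz(c,uv,z):
    n=rays(c,uv); d=np.c_[n,np.ones(len(n))]@c['R']; o=-c['R'].T@c['t']
    return o+d*((z-o[2])/d[:,2])[:,None]
def proj(c,X): return cv2.projectPoints(np.array(X,float).reshape(-1,3),cv2.Rodrigues(c['R'])[0],np.array(c['t'],float),K(c),np.array(c['D'],float))[0].reshape(-1,2)
E
python3 - <<'E'
from h import *
import cv2
a=cap('scene','scene.png');b=cap('side','side.png')
print(env.read_state(),env.tcp_to_grasp)
for c in (a,b): print(-c['R'].T@c['t'],c['R'][2],c['D'])
E
```

```text
pics
{'t': 0.1, 'joints': array([ 1.09638707e+00,  3.13928181e-01,  4.51167140e-02,  1.30362059e+00,
       -1.70433292e-05,  1.43122785e+00]), 'joint_velocities': array([-6.62968851e-04, -2.55828663e-03,  4.76283038e-03,  4.27002568e-05,
       -6.38020568e-04, -4.23223238e-05]), 'joint_torque': array([ 3.01095271e-03, -4.81722593e+01,  2.99245888e+01,  1.26922419e-02,
       -1.59567699e-04,  4.29189399e-06]), 'tool_pos': array([0.18874373, 0.54266026, 0.23050628]), 'ee_rot': array([-3.13997046e+00, -2.10678611e-04,  2.80675171e+00]), 'contact_force': array([0.30538848, 0.35229625, 0.52705275]), 'moment': array([ 0.03269975, -0.02014787, -0.00630769]), 'grasp_force': 0.0, 'grip_width': 0.08524598767260622} 0.0187
[1.14851812 0.87961951 0.98692664] [-0.45183069 -0.65197005 -0.60892042] [-0.11656708  0.          0.          0.          0.        ]
[ 0.13857707 -0.76187293  0.950028  ] [ 0.35959495  0.70288215 -0.61371667] [-0.16629561  0.          0.          0.          0.        ]
```

View pics/scene.png

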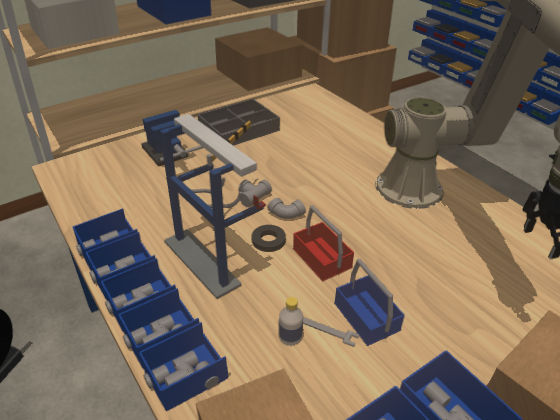

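View pics/side.png

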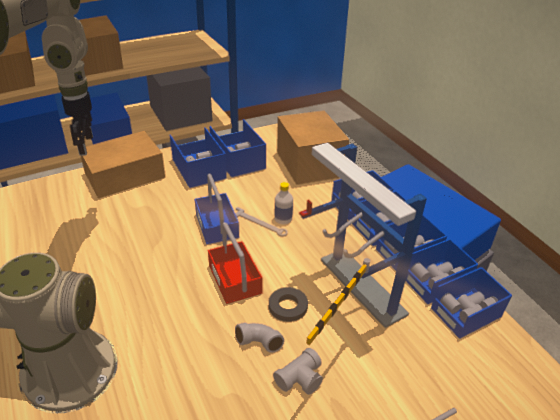

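```bash
python3 - <<'E'
from h import *
S=load('scene');D=load('side');W=cloud(S);V=cloud(D)
pr=lambda n,x:print(n,np.round(x,4).tolist())
pr('side pts lamp,bluebar,redbar,keeper end,hinge,catch',world(D,[[318,150],[405,212],[211,185],[227,232],[312,336],[364,266],[304,208]]))
pr('scene lamp,bluebar,redbar',world(S,[[180,120],[245,165],[362,268],[372,280],[310,212],[325,225],[368,310]]))
P=np.r_[V.reshape(-1,3),W.reshape(-1,3)];src=np.r_[np.zeros(420*560),np.ones(420*560)]
C=np.r_[D['color'].reshape(-1,3),S['color'].reshape(-1,3)].astype(int)
def mk(m,n,z0):
    for s in (0,1):
        q=P[m&(src==s)]
        if len(q)>5: pr((n,s,len(q),q[:,2].mean().round(4)),np.r_[np.ravel(cv2.minAreaRect(q[:,:2].astype(np.float32))[0]+cv2.minAreaRect(q[:,:2].astype(np.float32))[1]),cv2.minAreaRect(q[:,:2].astype(np.float32))[2]])
inb=(P[:,0]>.2)&(P[:,0]<1)&(abs(P[:,1])<.7)
mk(inb&(P[:,2]>.366)&(P[:,2]<.385)&(C.min(1)>120),'lamp',0)
b=C[:,2]-C[:,0]; 
y=(C[:,0]-C[:,2]>80)&(C[:,1]-C[:,2]>60)&(P[:,2]>.22)&(P[:,2]<.25)&inb
mk(y,'keeper',0)
mk(inb&(C[:,0]-C[:,1]>70)&(P[:,2]>.18)&(P[:,2]<.27)&(P[:,0]>.4)&~y,'catch',0)
mk(inb&(P[:,2]>.134)&(P[:,2]<.148)&(P[:,0]<.62),'bars',0)
E
```

```text
side pts lamp,bluebar,redbar,keeper end,hinge,catch [[0.6584, 0.0575, 0.3748], [0.6984, -0.2107, 0.374], [0.4939, 0.3513, 0.1387], [0.4586, 0.1375, 0.1403], [0.4478, -0.3065, 0.245], [0.6321, -0.1968, 0.2446], [0.7792, 0.3026, -0.0021]]
scene lamp,bluebar,redbar [[0.7133, -0.196, 0.3752], [0.6831, 0.0749, 0.3759], [0.4988, 0.2949, 0.1379], [0.4437, 0.2855, 0.056], [0.4616, 0.0402, 0.1222], [0.4115, 0.0506, 0.0594], [0.4834, 0.3243, 0.0035]]
('lamp', 0, 1707, np.float64(0.3745)) [0.6879, -0.0699, 0.0507, 0.3004, 4.9364]
('lamp', 1, 1181, np.float64(0.375)) [0.6892, -0.0708, 0.0458, 0.3011, 4.533]
('keeper', 0, 414, np.float64(0.2402)) [0.5843, -0.1542, 0.4061, 0.1315, 64.0032]
('keeper', 1, 16, np.float64(0.2438)) [0.499, -0.274, 0.1182, 0.0087, 31.4071]
('catch', 0, 40, np.float64(0.2246)) [0.6242, 0.04, 0.0246, 0.0179, 3.3863]
('bars', 0, 325, np.float64(0.1431)) [0.4771, 0.2185, 0.3717, 0.0222, 82.0263]
('bars', 1, 515, np.float64(0.1427)) [0.5197, -0.1199, 0.0961, 1.0526, 5.7659]
```

```bash
python3 - <<'E'
from h import *
S=load('scene');D=load('side')
for n,c in (('side',D),('scene',S)):
    P=cloud(c).reshape(-1,3)
    for nm,(y0,y1) in (('blue',(.2,.45)),('red',(0,.2))):
        q=P[(P[:,0]>.38)&(P[:,0]<.58)&(P[:,1]>y0)&(P[:,1]<y1)&(P[:,2]>.136)&(P[:,2]<.15)]
        r=cv2.minAreaRect(q[:,:2].astype(np.float32)); l=cv2.fitLine(q[:,:2].astype(np.float32),cv2.DIST_HUBER,0,.01,.01).ravel()
        print(n,nm,len(q),np.round(q.mean(0),4),r,np.degrees(np.arctan2(l[1],l[0])),l)
E
cat > pics/t.py <<'E'
E
python3 - <<'E'
import cv2,sys
sys.path.insert(0,'.')
from h import *
D=load('side');S=load('scene')
a=cv2.resize(D['color'][160:300,180:300,::-1],None,fx=4,fy=4,interpolation=2)[:560,:480]
b=cv2.resize(S['color'][195:345,290:410,::-1],None,fx=2.6,fy=2.6,interpolation=2)
b=cv2.copyMakeBorder(b,0,560-b.shape[0],0,0,cv2.BORDER_CONSTANT)
cv2.imwrite('pics/crop1.png',np.hstack([a,b]))
E
```

```text
side blue 128 [0.4958 0.3275 0.1437] ((0.4973676800727844, 0.3327992856502533), (0.13965128362178802, 0.012084824964404106), 82.96370697021484) 82.91969 [0.1232603  0.99237436 0.49583578 0.3275382 ]
side red 191 [0.4598 0.0977 0.1433] ((0.4607912003993988, 0.10156139731407166), (0.13612942397594452, 0.012427807785570621), 86.90997314453125) 87.061264 [0.05126798 0.99868494 0.45863116 0.0778619 ]
scene blue 265 [0.5018 0.3423 0.1434] ((0.5001636147499084, 0.33754003047943115), (0.13822001218795776, 0.014261172153055668), 82.91873168945312) 81.643005 [0.14534032 0.98938173 0.5010515  0.33487564]
scene red 188 [0.4656 0.1098 0.1433] ((0.4629089832305908, 0.10894949734210968), (0.13989992439746857, 0.01521795243024826), 87.70997619628906) 87.35118 [0.04621404 0.9989316  0.46509942 0.09303628]
```

View pics/crop1.png

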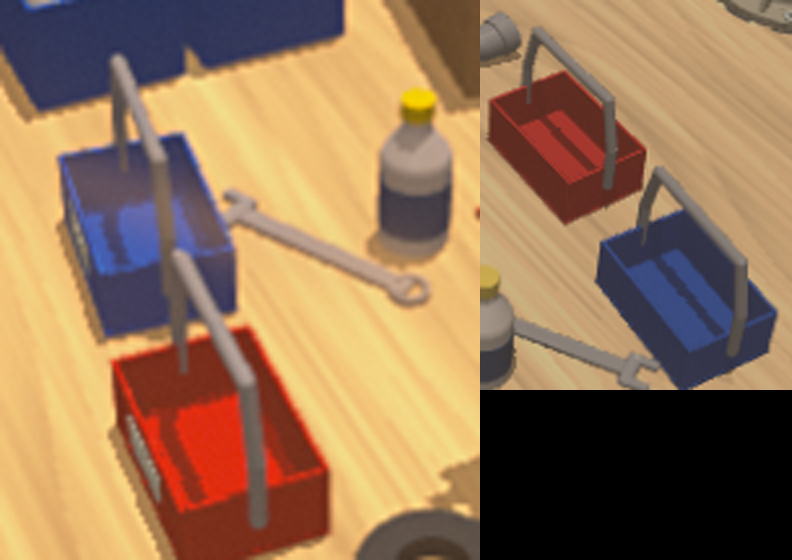

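```bash
cat >> h.py <<'E'
BAR=np.array([.4990,.3355,.140]); BY=-7.5
RO=np.array([.671,-.0717,0]); RY=4.7
def Rz(d): return Ro.from_euler('z',d,degrees=True).as_matrix()
def Rt(yaw,tilt=30):
    a=np.radians(tilt);s,c=np.sin(a),np.cos(a)
    return Rz(yaw)@np.array([[0,1,0],[c,0,s],[s,0,-c]]).T
def rk(p): return RO+Rz(RY)@np.array(p,float)
def plan(targets,grasp=True):
    s=env.read_state(); R0=Ro.from_euler('xyz',s['ee_rot']).as_matrix(); p0=s['tool_pos']
    print('t',s['t'],'tcp',p0.round(4),'F',s['contact_force'].round(2),'w',round(s['grip_width'],4),'j',s['joints'].round(2))
    for R,p in targets:
        p=np.array(p)+(R[:,2]*.0187 if grasp else 0)
        d=R0.T@(p-p0)/.3; r=Ro.from_matrix(R0.T@R).as_rotvec()/(np.pi/2)
        print(np.round(d,3).tolist(),np.round(r,4).tolist())
E
python3 - <<'E'
from h import *
S=load('scene');D=load('side')
for c,uv in ((D,[[209.5,175],[220.7,198.7]]),(S,[[358.5,261.2],[390,295.8]])):
    e=onz(c,uv,.14); print(e.round(4).tolist(),e.mean(0),np.degrees(np.arctan2(*(e[1]-e[0])[1::-1])))
R=Rt(BY); z=R[:,2]
plan([(R,BAR-z*.10),(R,BAR)])
E
```

```text
[[0.507, 0.3998, 0.14], [0.495, 0.2765, 0.14]] [0.50102691 0.33814439 0.14      ] -95.56137628933232
[[0.4921, 0.2742, 0.14], [0.5066, 0.3986, 0.14]] [0.49934668 0.33636723 0.14      ] 83.35968521558567
t 0.1 tcp [0.1887 0.5427 0.2305] F [0.31 0.35 0.53] w 0.0852 j [ 1.1   0.31  0.05  1.3  -0.    1.43]
[-1.071, -0.34, 0.067] [-0.2803, -0.2269, 0.8491]
[-1.234, -0.305, 0.356] [-0.2803, -0.2269, 0.8491]
```

Request:
apply_moves:
  increments: [-0.2,-0.07,0,-0.04,-0.03,0.1,0,-0.4,-0.14,0,-0.08,-0.06,0.21,0,-0.6,-0.2,0,-0.12,-0.1,0.32,0,-0.75,-0.25,0,-0.16,-0.13,0.43,0,-0.85,-0.3,0,-0.2,-0.16,0.53,0,-0.95,-0.32,0,-0.24,-0.19,0.64,0,-0.95,-0.32,0,-0.27,-0.22,0.74,0,-0.95,-0.32,0,-0.28,-0.227,0.849,0,-0.95,-0.32,0,-0.28,-0.227,0.849,0]

```text
t: 1.23
tool_pos: [0.4262, 0.3591, 0.2306]
ee_rot: [2.619, 0.001, 1.443]
contact_force: [0.6, -1.1, -0.6]
grip_width: 0.0849
grasp_force: 0.0
```

```bash
sed -i 's/^BAR=.*/BAR=np.array([.4995,.3360,.140]); BY=-7.2/' h.py; python3 - <<'E'
from h import *
cap('wrist','wrist.png')
R=Rt(BY); z=R[:,2]
plan([(R,BAR-z*.09),(R,BAR)])
E
```

```text
t 1.275 tcp [0.4263 0.359  0.2308] F [ 0.37 -0.59 -0.4 ] w 0.0855 j [ 0.77  0.04 -0.41  0.77 -0.4   2.39]
[-0.045, 0.067, 0.15] [-0.0004, 0.0008, -0.0005]
[-0.045, 0.067, 0.45] [-0.0004, 0.0008, -0.0005]
```

View pics/wrist.png

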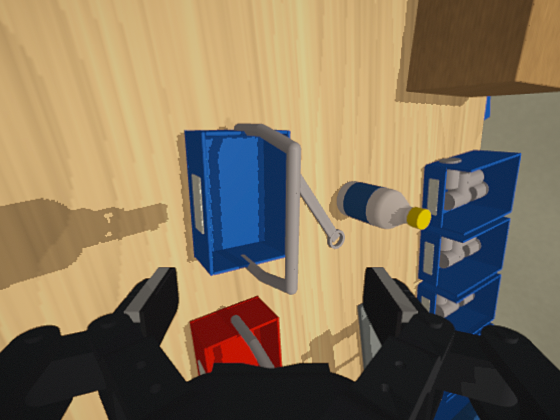

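```bash
python3 - <<'E'
from h import *
W=load('wrist'); e=onz(W,[[293,146],[291,286]],.14); print(e,e.mean(0),np.linalg.norm(e[1]-e[0]),np.degrees(np.arctan2(*(e[0]-e[1])[1::-1])))
P=cloud(W).reshape(-1,3); q=P[(abs(P[:,0]-.5)<.06)&(abs(P[:,1]-.336)<.09)&(P[:,2]>.134)&(P[:,2]<.152)]
print(len(q),q.mean(0),cv2.minAreaRect(q[:,:2].astype(np.float32)))
E
```

```text
[[0.50524956 0.40248664 0.14      ]
 [0.48988956 0.27723886 0.14      ]] [0.49756956 0.33986275 0.14      ] 0.12618611522381581 83.00833369103056
2148 [0.49593172 0.34471938 0.14318484] ((0.4971282184123993, 0.3381205201148987), (0.13892240822315216, 0.012172266840934753), 82.7916259765625)
```

Request:
apply_moves:
  increments: [-0.04,0.063,0.08,0,0,0,0,-0.04,0.063,0.2,0,0,0,0,-0.04,0.063,0.32,0,0,0,0,-0.04,0.063,0.42,0,0,0,0,-0.04,0.063,0.45,0,0,0,0,-0.04,0.063,0.45,0,0,0,0.5,-0.04,0.063,0.45,0,0,0,1,-0.04,0.063,0.45,0,0,0,1,-0.04,0.063,0.45,0,0,0,1,-0.04,0.063,0.45,0,0,0,1]

```text
t: 2.52
tool_pos: [0.5084, 0.3366, 0.1249]
ee_rot: [2.617, -0.002, 1.441]
contact_force: [-2.8, 0.4, 5.3]
grip_width: 0.0097
grasp_force: 58.5
```

```bash
python3 - <<'E'
from h import *
R=Rt(BY); Q=Rt(RY)
plan([(R,BAR),(R,BAR+[0,0,.17]),(Q,rk([-.12,0,.31])),(Q,rk([-.08,0,.25]))])
E
```

```text
t 2.525 tcp [0.5084 0.3366 0.1249] F [-2.76  0.37  5.29] w 0.0097 j [ 0.62  0.19 -0.53  0.45 -0.35  2.25]
[-0.006, 0.0, 0.004] [0.001, 0.0002, -0.0031]
[-0.004, 0.284, -0.486] [0.001, 0.0002, -0.0031]
[-1.356, 0.59, -0.313] [0.0011, 0.0664, -0.1176]
[-1.328, 0.602, -0.074] [0.0011, 0.0664, -0.1176]
```

Request:
apply_moves:
  increments: [0,0.028,-0.048,0,0,0,1,0,0.085,-0.146,0,0,0,1,0,0.145,-0.245,0,0,0,1,0,0.2,-0.34,0,0,0,1,0,0.25,-0.43,0,0,0,1,0,0.284,-0.486,0,0,0,1,0,0.284,-0.486,0,0,0,1]

```text
t: 3.4
tool_pos: [0.5094, 0.3362, 0.2939]
ee_rot: [2.616, -0.003, 1.44]
contact_force: [0.0, -0.1, -3.0]
grip_width: 0.0097
grasp_force: 58.7
```

```bash
python3 - <<'E'
from h import *
cap('wrist');c=cap('side','side2.png');W=load('wrist');cv2.imwrite('pics/m.png',np.hstack([cv2.resize(W['color'],(400,300)),cv2.resize(c['color'],(400,300))])[:,:,::-1])
Q=Rt(RY)
plan([(Q,rk([-.16,.18,.31])),(Q,rk([-.12,0,.31]))])
E
```

```text
t 3.5 tcp [0.5083 0.3354 0.291 ] F [ 0.2  -0.31 -4.58] w 0.0102 j [ 0.62  0.07 -0.23  0.87 -0.35  2.25]
[-0.794, 0.089, 0.041] [-0.0011, 0.0677, -0.1172]
[-1.353, 0.311, 0.169] [-0.0011, 0.0677, -0.1172]
```

View pics/m.png

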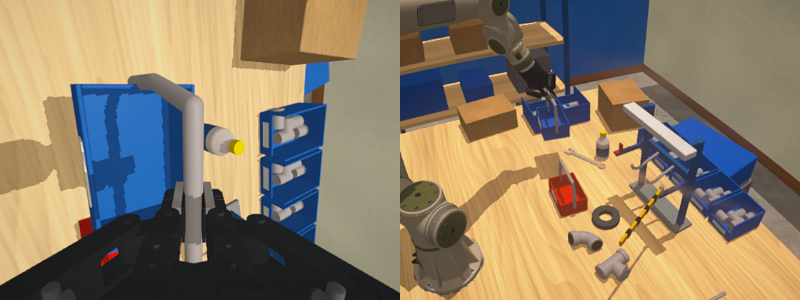

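Request:
apply_moves:
  increments: [-0.05,0,0,0,0,-0.01,1,-0.16,0.01,0,0,0.01,-0.03,1,-0.29,0.03,0.01,0,0.02,-0.05,1,-0.42,0.05,0.02,0,0.04,-0.07,1,-0.55,0.06,0.03,0,0.05,-0.09,1,-0.67,0.08,0.04,0,0.06,-0.11,1,-0.75,0.09,0.04,0,0.068,-0.117,1,-0.79,0.09,0.04,0,0.068,-0.117,1]

```text
t: 4.5
tool_pos: [0.5062, 0.0954, 0.2936]
ee_rot: [2.62, -0.002, 1.65]
contact_force: [-1.1, -0.4, -3.5]
grip_width: 0.01
grasp_force: 58.7
```

```bash
python3 - <<'E'
from h import *
Q=Rt(RY)
plan([(Q,rk([-.12,0,.31])),(Q,rk([-.10,0,.25]))])
E
```

```text
t 4.5 tcp [0.5062 0.0954 0.2936] F [-1.05 -0.45 -3.5 ] w 0.01 j [ 0.01 -0.23 -0.52  0.77  0.04  1.51]
[-0.6, 0.118, 0.065] [-0.0015, -0.0001, -0.0021]
[-0.6, 0.076, 0.272] [-0.0015, -0.0001, -0.0021]
```

Request:
apply_moves:
  increments: [-0.05,0.01,0,0,0,0,1,-0.16,0.03,0.02,0,0,0,1,-0.28,0.06,0.03,0,0,0,1,-0.4,0.08,0.05,0,0,0,1,-0.5,0.1,0.06,0,0,0,1,-0.57,0.118,0.065,0,0,0,1,-0.6,0.118,0.065,0,0,0,1,-0.6,0.11,0.1,0,0,0,1,-0.6,0.1,0.17,0,0,0,1,-0.6,0.08,0.24,0,0,0,1,-0.6,0.076,0.272,0,0,0,1,-0.6,0.076,0.272,0,0,0,1]

```text
t: 6.0
tool_pos: [0.5818, -0.0763, 0.2348]
ee_rot: [2.619, -0.003, 1.654]
contact_force: [1.0, 0.1, -2.4]
grip_width: 0.0099
grasp_force: 58.7
```

```bash
python3 - <<'E'
from h import *
W=cap('wrist','wrist2.png');D=cap('side')
a=cv2.resize(D['color'][130:330,260:440],None,fx=2.2,fy=2.2,interpolation=2)
S=cap('scene');b=cv2.resize(S['color'][100:300,150:330],None,fx=2.2,fy=2.2,interpolation=2)
cv2.imwrite('pics/m2.png',np.hstack([a,b])[:,:,::-1])
Q=Rt(RY)
plan([(Q,rk([0,0,.245])),(Q,rk([0,0,.202]))])
E
```

```text
t 6.15 tcp [ 0.5828 -0.0773  0.237 ] F [-0.3  -0.33 -3.41] w 0.0096 j [-0.39 -0.04 -0.5   0.64  0.23  1.16]
[-0.006, 0.268, 0.187] [0.0013, -0.0007, -0.0003]
[-0.006, 0.196, 0.311] [0.0013, -0.0007, -0.0003]
```

View pics/m2.png

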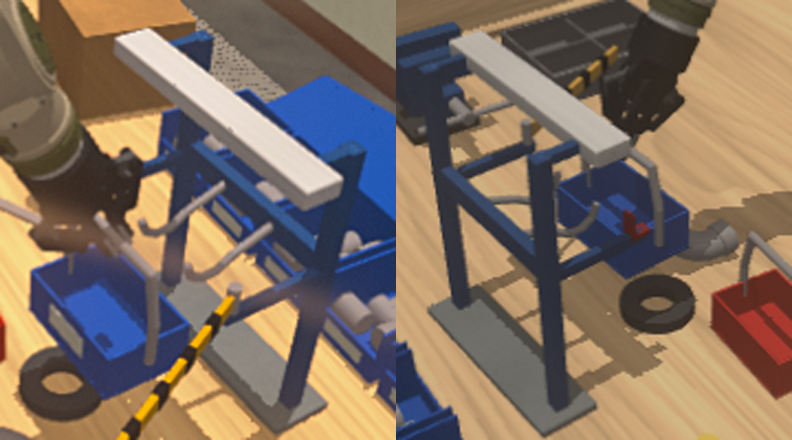

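View pics/wrist2.png

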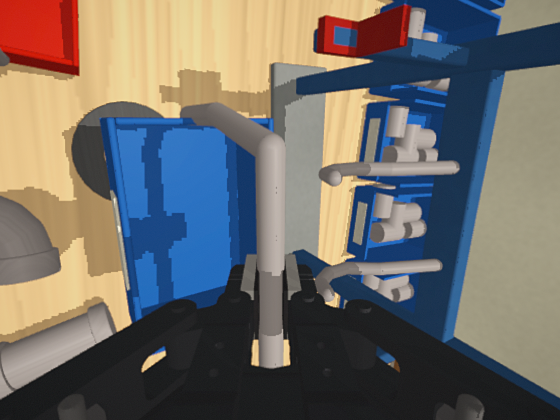

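```bash
python3 - <<'E'
from h import *
W=load('wrist');inv=lambda p:(p-RO)@Rz(RY)
print('tips(rack)',inv(world(W,[[331,178],[321,290],[440,167],[420,267]])).round(4).tolist())
e=onz(W,[[270,146]],.25);print('bar +y end (expect -.1,.063)',inv(e), inv(world(W,[[270,160],[270,230]])))
D=load('side'); # hook tips in side crop
print(inv(onz(D,[[260+143/2.2,130+222/2.2],[260+190/2.2,130+268/2.2]],.215)))
s=env.read_state();R=Ro.from_euler('xyz',s['ee_rot']).as_matrix();print('grasp',inv(s['tool_pos']-R[:,2]*.0187))
E
```

```text
tips(rack) [[-0.0361, 0.0426, 0.2149], [-0.0356, -0.0351, 0.2101], [0.0617, 0.0428, 0.2204], [0.0585, -0.0374, 0.2183]]
bar +y end (expect -.1,.063) [[-0.09836173  0.06605256  0.25      ]] [[-0.10184253  0.06145993  0.25603563]
 [-0.10194062  0.03387073  0.25609339]]
[[-0.03228378  0.03767552  0.215     ]
 [-0.03236084 -0.04441689  0.215     ]]
grasp [-0.0977885   0.00165791  0.25322492]
```

Request:
apply_moves:
  increments: [0,0.03,0.02,0,0,0,1,0,0.09,0.06,0,0,0,1,0,0.16,0.105,0,0,0,1,0,0.22,0.15,0,0,0,1,0,0.255,0.18,0,0,0,1,0,0.265,0.187,0,0,0,1,0,0.265,0.187,0,0,0,1,0,0.245,0.22,0,0,0,1,0,0.225,0.26,0,0,0,1,0,0.21,0.285,0,0,0,1,0,0.21,0.285,0,0,0,1]

```text
t: 7.52
tool_pos: [0.6782, -0.0691, 0.1916]
ee_rot: [2.62, -0.003, 1.652]
contact_force: [-0.6, -0.9, -3.1]
grip_width: 0.01
grasp_force: 58.7
```

```bash
python3 - <<'E'
from h import *
W=cap('wrist');D=cap('side');inv=lambda p:(p-RO)@Rz(RY)
a=cv2.resize(D['color'][130:330,260:440],None,fx=2.2,fy=2.2,interpolation=2);b=cv2.resize(W['color'],(396,297));b=cv2.copyMakeBorder(b,0,143,0,0,0)
cv2.imwrite('pics/m3.png',np.hstack([a,b])[:,:,::-1])
Q=Rt(RY)
plan([(Q,rk([0,0,.202])),(Q,rk([0,0,.198]))])
P=inv(cloud(W).reshape(-1,3));q=P[(abs(P[:,0])<.02)&(P[:,1]>.015)&(P[:,1]<.07)&(P[:,2]>.19)&(P[:,2]<.23)];print(len(q),q.mean(0),np.percentile(q,[2,50,98],axis=0))
E
```

```text
t 7.625 tcp [ 0.6794 -0.0694  0.1935] F [ 0.54  0.38 -1.9 ] w 0.0099 j [-0.3   0.17 -0.39  0.53  0.19  1.23]
[-0.005, -0.011, 0.024] [0.0005, -0.0009, -0.0007]
[-0.005, -0.017, 0.035] [0.0005, -0.0009, -0.0007]
5388 [-0.00347345  0.04500743  0.20699284] [[-0.01758643  0.01689325  0.19163833]
 [-0.00489025  0.04432807  0.21045445]
 [ 0.01809936  0.06912817  0.21354333]]
```

View pics/m3.png

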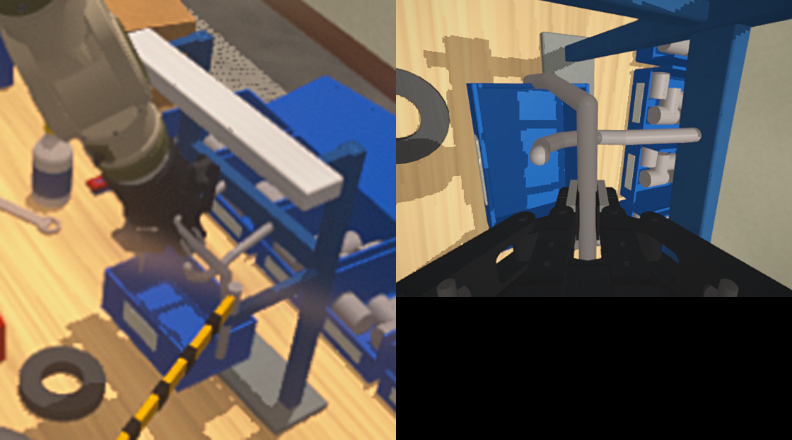

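Request:
apply_moves:
  increments: [0,-0.006,0.011,0,0,0,1,0,-0.011,0.019,0,0,0,1,0,-0.011,0.019,0,0,0,1,0,-0.011,0.019,0,0,0,1]

```text
t: 8.12
tool_pos: [0.6794, -0.0694, 0.187]
ee_rot: [2.617, -0.002, 1.653]
contact_force: [0.1, -0.4, -2.2]
grip_width: 0.01
grasp_force: 58.7
```

Request:
apply_moves:
  increments: [0,-0.003,0.005,0,0,0,1,0,-0.005,0.009,0,0,0,1,0,-0.005,0.009,0,0,0,1]

```text
t: 8.5
tool_pos: [0.6796, -0.0694, 0.1842]
ee_rot: [2.617, -0.002, 1.653]
contact_force: [-0.6, 1.0, -2.3]
grip_width: 0.01
grasp_force: 59.0
```

Request:
apply_moves:
  increments: [0,-0.003,0.005,0,0,0,1,0,-0.005,0.009,0,0,0,1,0,-0.005,0.009,0,0,0,1]

```text
t: 8.88
tool_pos: [0.681, -0.0695, 0.1839]
ee_rot: [2.612, -0.001, 1.653]
contact_force: [-5.5, 0.4, 8.2]
grip_width: 0.0101
grasp_force: 60.1
```

Request:
apply_moves:
  increments: [0,0,0,0,0,0,0.85,0,0,0,0,0,0,0.7,0,0,0,0,0,0,0.6,0,0,0,0,0,0,0.5,0,0,0,0,0,0,0.5,0,0,0,0,0,0,0.5,0,0,0,0,0,0,0.5,0,0,0,0,0,0,0.5]

```text
t: 9.88
tool_pos: [0.6794, -0.0693, 0.1807]
ee_rot: [2.617, -0.002, 1.653]
contact_force: [-0.9, 0.6, -0.9]
grip_width: 0.0429
grasp_force: 0.0
```

```bash
python3 - <<'E'
from h import *
W=cap('wrist');D=cap('side');inv=lambda p:(p-RO)@Rz(RY)
a=cv2.resize(D['color'][130:330,260:440],None,fx=2.2,fy=2.2,interpolation=2);b=cv2.resize(W['color'],(396,297));b=cv2.copyMakeBorder(b,0,143,0,0,0)
cv2.imwrite('pics/m4.png',np.hstack([a,b])[:,:,::-1])
Q=Rt(RY);plan([(Q,rk([0,0,.2]))])
E
```

```text
t 9.975 tcp [ 0.6794 -0.0694  0.1808] F [-0.6   0.85  0.15] w 0.0429 j [-0.3   0.18 -0.41  0.5   0.19  1.23]
[-0.005, 0.007, -0.007] [0.0005, -0.0009, -0.0007]
```

View pics/m4.png

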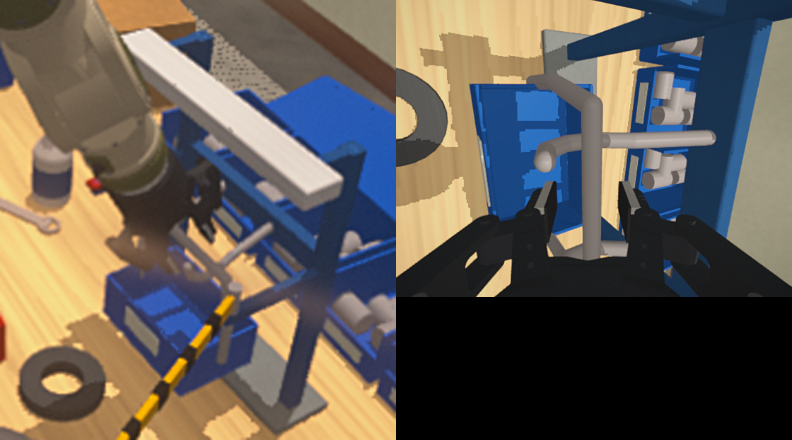

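Request:
apply_moves:
  increments: [0,0,-0.04,0,0,0,0.5,0,0,-0.12,0,0,0,0.5,0,0,-0.22,0,0,0,0.5,0,0,-0.34,0,0,0,0.5,0,0,-0.45,0,0,0,0.7,0,0,-0.5,0,0,0,1,0,0,-0.5,0,0,0,1,0,0,-0.5,0,0,0,1]

```text
t: 10.98
tool_pos: [0.6043, -0.0756, 0.3092]
ee_rot: [2.619, -0.003, 1.653]
contact_force: [0.9, 0.8, -0.9]
grip_width: -0.0001
grasp_force: 0.0
```

```bash
cat >> h.py <<'E'
def fp(th,r,off,z=.222):  # TCP for finger beside keeper, rack frame; off=dist of finger centre from bar midline
    d=np.array([-np.sin(th),np.cos(th)]); n=np.array([-d[1],d[0]])
    return rk([*(np.array([-.036,-.115])+r*d+off*n),z])
E
python3 - <<'E'
from h import *
W=cap('wrist','w5.png');D=cap('side');S=cap('scene');inv=lambda p:(p-RO)@Rz(RY)
for n in('wrist','side','scene'):
    P=inv(cloud(load(n)).reshape(-1,3));q=P[(abs(P[:,0])<.025)&(abs(P[:,1])<.075)&(abs(abs(P[:,1])-.04)>.008)&(P[:,2]>.199)&(P[:,2]<.215)]
    if len(q)>5:print(n,len(q),np.percentile(q,[1,50,99],axis=0).round(4).tolist())
c=D['color'].astype(int);y=(c[:,:,0]-c[:,:,2]>80)&(c[:,:,1]-c[:,:,2]>60)
q=inv(cloud(D)[y]);q=q[(q[:,2]>.236)&(q[:,2]<.25)&(q[:,0]<-.01)&(q[:,1]<-.1)];l=cv2.fitLine(q[:,:2].astype(np.float32),cv2.DIST_HUBER,0,.01,.01).ravel()
th=np.arctan2(-l[1],-l[0]);print('keeper',len(q),l,'theta',(th%(2*np.pi))-np.pi/2, q.min(0))
Q=Rt(RY)
plan([(Q,fp(2.3,.2,.05,.33)),(Q,fp(2.3,.2,.05,.222))],False)
E
```

```text
wrist 1229 [[-0.0056, -0.031, 0.1993], [-0.002, 0.013, 0.2042], [0.005, 0.0685, 0.2063]]
side 179 [[-0.0076, -0.0684, 0.1994], [-0.003, -0.0081, 0.2041], [0.0052, 0.0626, 0.2085]]
scene 76 [[-0.0016, -0.0701, 0.1993], [0.0047, 0.0263, 0.2041], [0.0093, 0.0691, 0.2079]]
keeper 314 [ 0.90375936  0.42804098 -0.14081328 -0.16449891] theta 2.0131202 [-0.25111934 -0.21817919  0.23602996]
t 11.125 tcp [ 0.6044 -0.0755  0.3089] F [ 0.19 -0.47 -0.21] w -0.0 j [-0.37 -0.03 -0.31  0.82  0.22  1.18]
[-0.957, -0.209, -0.205] [-0.0011, -0.0015, -0.001]
[-0.958, -0.389, 0.107] [-0.0011, -0.0015, -0.001]
```

```bash
python3 - <<'E'
from h import *
Q=Rt(RY)
plan([(Q,fp(2.2,.19,.05,.33)),(Q,fp(2.2,.19,.05,.212))],False)
E
```

```text
t 11.125 tcp [ 0.6044 -0.0755  0.3089] F [ 0.19 -0.47 -0.21] w -0.0 j [-0.37 -0.03 -0.31  0.82  0.22  1.18]
[-0.896, -0.234, -0.219] [-0.0011, -0.0015, -0.001]
[-0.897, -0.43, 0.122] [-0.0011, -0.0015, -0.001]
```

Request:
apply_moves:
  increments: [-0.1,-0.06,-0.06,0,0,0,1,-0.25,-0.12,-0.15,0,0,0,1,-0.42,-0.15,-0.2,0,0,0,1,-0.58,-0.19,-0.2,0,0,0,1,-0.74,-0.2,-0.2,0,0,0,1,-0.88,-0.2,-0.2,0,0,0,1,-0.95,-0.2,-0.2,0,0,0,1,-0.95,-0.2,-0.2,0,0,0,1]

```text
t: 12.12
tool_pos: [0.5461, -0.3681, 0.33]
ee_rot: [2.619, -0.004, 1.651]
contact_force: [-0.1, 0.2, -1.0]
grip_width: 0.0002
grasp_force: 0.0
```

```bash
python3 - <<'E'
from h import *
Q=Rt(RY)
plan([(Q,fp(2.2,.19,.05,.212))]+[(Q,fp(t,.19,.016,.212)) for t in (2.05,1.9,1.75,1.6,1.45,1.3)],False)
D=cap('side');cv2.imwrite('pics/m6.png',cv2.resize(D['color'][100:400,200:480],None,fx=2,fy=2)[:,:,::-1])
E
```

```text
t 12.125 tcp [ 0.5461 -0.3681  0.33  ] F [-0.14  0.21 -0.97] w 0.0002 j [-0.91  0.17 -0.01  1.09  0.43  0.65]
[0.058, -0.23, 0.322] [-0.0006, -0.0015, -0.0024]
[0.226, -0.337, 0.261] [-0.0006, -0.0015, -0.0024]
[0.31, -0.376, 0.239] [-0.0006, -0.0015, -0.0024]
[0.4, -0.404, 0.223] [-0.0006, -0.0015, -0.0024]
[0.493, -0.42, 0.214] [-0.0006, -0.0015, -0.0024]
[0.588, -0.423, 0.213] [-0.0006, -0.0015, -0.0024]
[0.683, -0.414, 0.218] [-0.0006, -0.0015, -0.0024]
```

View pics/m6.png

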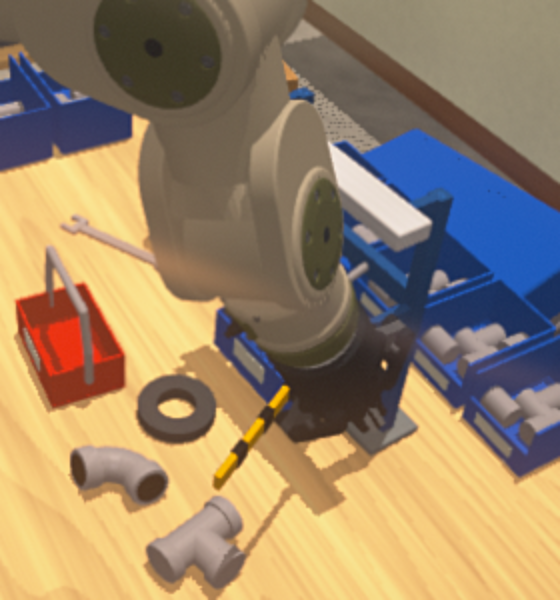

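Request:
apply_moves:
  increments: [0.02,-0.07,0.1,0,0,0,1,0.05,-0.16,0.23,0,0,0,1,0.058,-0.22,0.305,0,0,0,1,0.12,-0.27,0.275,0,0,0,1,0.19,-0.31,0.255,0,0,0,1,0.226,-0.327,0.244,0,0,0,1,0.31,-0.366,0.222,0,0,0,1,0.4,-0.394,0.206,0,0,0,1,0.493,-0.41,0.197,0,0,0,1,0.588,-0.413,0.196,0,0,0,1,0.683,-0.404,0.201,0,0,0,1,0.683,-0.404,0.201,0,0,0,1]

```text
t: 13.68
tool_pos: [0.4548, -0.1661, 0.2198]
ee_rot: [2.617, -0.001, 1.656]
contact_force: [0.2, -0.4, -0.4]
grip_width: 0.0001
grasp_force: 0.0
```

```bash
cat >> h.py <<'E'
def keeper(n='side'):
    D=cap(n);c=D['color'].astype(int);y=(c[:,:,0]-c[:,:,2]>80)&(c[:,:,1]-c[:,:,2]>60)
    q=(cloud(D)[y]-RO)@Rz(RY);q=q[(q[:,2]>.236)&(q[:,2]<.25)&(q[:,0]<-.01)&(q[:,0]>-.3)&(abs(q[:,1])<.25)]
    if len(q)<10: return len(q)
    v=q[:,:2]-[-.036,-.115];v=v[np.linalg.norm(v,axis=1)>.05];t=np.arctan2(-v[:,0],v[:,1]);return n,len(v),np.percentile(t,[5,50,95]).round(3),np.linalg.norm(v,axis=1).max()
E
python3 - <<'E'
from h import *
Q=Rt(RY)
print(keeper(),keeper('scene'))
plan([(Q,fp(t,.19,.016,.218)) for t in (1.3,1.15,1,.85,.7,.55,.4,.3,.2,.1)],False)
E
```

```text
('side', 207, array([1.215, 1.262, 1.3  ]), np.float64(0.2397065738302813)) ('scene', 42, array([1.212, 1.237, 1.27 ]), np.float64(0.2310363912097707))
t 13.775 tcp [ 0.4554 -0.1682  0.2202] F [-0.44 -0.49  0.03] w -0.0004 j [-0.76 -0.19 -0.65  0.74  0.38  0.8 ]
[-0.004, -0.005, 0.005] [0.0011, -0.0004, 0.0005]
[0.088, 0.016, 0.018] [0.0011, -0.0004, 0.0005]
[0.176, 0.049, 0.037] [0.0011, -0.0004, 0.0005]
[0.256, 0.093, 0.062] [0.0011, -0.0004, 0.0005]
[0.328, 0.147, 0.094] [0.0011, -0.0004, 0.0005]
[0.39, 0.21, 0.13] [0.0011, -0.0004, 0.0005]
[0.441, 0.279, 0.17] [0.0011, -0.0004, 0.0005]
[0.467, 0.329, 0.199] [0.0011, -0.0004, 0.0005]
[0.488, 0.381, 0.229] [0.0011, -0.0004, 0.0005]
[0.503, 0.435, 0.26] [0.0011, -0.0004, 0.0005]
```

Request:
apply_moves:
  increments: [0.04,0.006,0.01,0,0,0,1,0.09,0.016,0.018,0,0,0,1,0.176,0.049,0.037,0,0,0,1,0.256,0.093,0.062,0,0,0,1,0.328,0.147,0.094,0,0,0,1,0.39,0.21,0.13,0,0,0,1,0.441,0.279,0.17,0,0,0,1,0.467,0.329,0.199,0,0,0,1,0.48,0.36,0.217,0,0,0,1,0.488,0.381,0.229,0,0,0,1,0.488,0.381,0.229,0,0,0,1]

```text
t: 15.15
tool_pos: [0.576, -0.0116, 0.2173]
ee_rot: [2.618, -0.002, 1.652]
contact_force: [-0.2, 0.1, 0.8]
grip_width: 0.0001
grasp_force: 0.0
```

```bash
python3 - <<'E'
from h import *
Q=Rt(RY)
print(keeper(),keeper('scene'))
plan([(Q,fp(t,.19,.016,.218)) for t in (.2,.1,.05,0,-.05)],False)
E
```

```text
('side', 121, array([0.206, 0.24 , 0.295]), np.float64(0.21298502888624588)) ('scene', 40, array([0.191, 0.208, 0.229]), np.float64(0.23286655399513384))
t 15.25 tcp [ 0.5755 -0.0117  0.2173] F [-0.27  0.51 -0.25] w 0.0002 j [-0.25 -0.06 -0.57  0.56  0.16  1.29]
[0.001, 0.003, -0.001] [0.0001, -0.0007, -0.0011]
[0.016, 0.057, 0.03] [0.0001, -0.0007, -0.0011]
[0.021, 0.084, 0.046] [0.0001, -0.0007, -0.0011]
[0.025, 0.111, 0.062] [0.0001, -0.0007, -0.0011]
[0.027, 0.139, 0.078] [0.0001, -0.0007, -0.0011]
```

Scene view tracks the commanded angle. Press gently to shut.

Request:
apply_moves:
  increments: [0.008,0.03,0.015,0,0,0,1,0.016,0.057,0.03,0,0,0,1,0.02,0.075,0.04,0,0,0,1,0.023,0.095,0.052,0,0,0,1,0.025,0.111,0.062,0,0,0,1,0.025,0.111,0.062,0,0,0,1]

```text
t: 16.0
tool_pos: [0.6136, -0.0006, 0.218]
ee_rot: [2.617, -0.002, 1.653]
contact_force: [0.6, 0.7, -0.1]
grip_width: -0.0001
grasp_force: 0.0
```

```bash
python3 - <<'E'
from h import *
print(keeper(),keeper('scene'))
E
```

```text
('side', 128, array([0.01 , 0.046, 0.092]), np.float64(0.18845637079137315)) ('scene', 54, array([-0.013,  0.006,  0.03 ]), np.float64(0.23335228548171322))
```

Request:
apply_moves:
  increments: [0,0.006,0.003,0,0,0,1,0,0.012,0.007,0,0,0,1,0,0.012,0.007,0,0,0,1]

```text
t: 16.48
tool_pos: [0.6174, -0.0004, 0.2181]
ee_rot: [2.617, -0.002, 1.653]
contact_force: [-1.3, 0.0, 0.9]
grip_width: -0.0001
grasp_force: 0.5
```

Request:
apply_moves:
  increments: [0,0.004,0.002,0,0,0,1,0,0.009,0.005,0,0,0,1,0,0.009,0.005,0,0,0,1]

```text
t: 16.85
tool_pos: [0.6181, -0.0004, 0.2178]
ee_rot: [2.621, -0.001, 1.651]
contact_force: [-17.5, -2.2, 11.0]
grip_width: -0.0
grasp_force: 8.4
```

```bash
python3 - <<'E'
from h import *
print(keeper(),keeper('scene'));plan([])
E
```

```text
('side', 130, array([-0.009,  0.031,  0.077]), np.float64(0.18689366020884515)) ('scene', 55, array([-0.036, -0.007,  0.025]), np.float64(0.23433051002229663))
t 16.95 tcp [ 6.181e-01 -3.000e-04  2.178e-01] F [-17.14  -2.32  10.81] w -0.0006 j [-0.2   0.02 -0.49  0.56  0.14  1.33]
```

Request:
apply_moves:
  increments: [0,-0.02,-0.01,0,0,0,1,0,-0.06,-0.04,0,0,0,1,0,-0.13,-0.1,0,0,0,1,0,-0.2,-0.2,0,0,0,1,0,-0.25,-0.35,0,0,0,1,0,-0.3,-0.45,0,0,0,1,0,-0.3,-0.45,0,0,0,1,0,-0.3,-0.45,0,0,0,1]

```text
t: 17.95
tool_pos: [0.4756, -0.0123, 0.2898]
ee_rot: [2.617, -0.001, 1.652]
contact_force: [0.4, 0.4, -0.6]
grip_width: 0.0003
grasp_force: 0.0
```

```bash
python3 - <<'E'
from h import *
print(keeper(),keeper('scene'));plan([])
D=load('side');S=load('scene')
cv2.imwrite('pics/m7.png',np.hstack([cv2.resize(c[0]['color'][c[1]:c[1]+200,c[2]:c[2]+180],None,fx=2.2,fy=2.2,interpolation=2) for c in ((D,130,270),(S,100,150))])[:,:,::-1])
for n in('side','scene'):
    P=(cloud(load(n)).reshape(-1,3)-RO)@Rz(RY);q=P[(abs(P[:,0])<.025)&(abs(P[:,1])<.075)&(abs(abs(P[:,1])-.04)>.008)&(P[:,2]>.199)&(P[:,2]<.215)]
    print(n,len(q),np.percentile(q,[1,50,99],axis=0).round(4).tolist())
E
```

```text
('side', 174, array([-0.018,  0.027,  0.065]), np.float64(0.2405693969502355)) ('scene', 54, array([-0.029, -0.007,  0.023]), np.float64(0.23318503566388027))
t 18.05 tcp [ 0.4756 -0.0121  0.2889] F [ 0.77 -0.27 -0.43] w 0.0002 j [-0.32 -0.31 -0.58  0.82  0.2   1.22]
side 91 [[-0.0046, -0.0686, 0.2006], [-0.0003, -0.0119, 0.2052], [0.0052, 0.0619, 0.2087]]
scene 78 [[-0.002, -0.0669, 0.199], [0.0053, 0.0237, 0.2042], [0.0103, 0.067, 0.2084]]
```

View pics/m7.png

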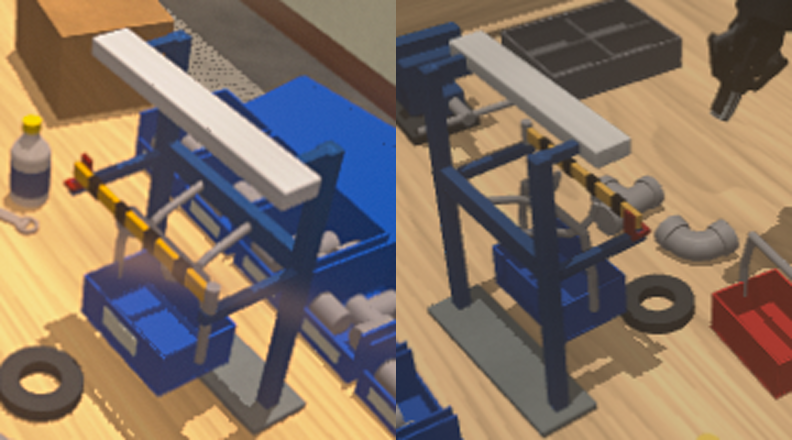

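The basket hangs on both hooks, the keeper lies in the red catch, and the arm is clear.

```bash
python3 -c "
from bench import env
print(env.finish_job())"
```

```text
the job is handed in; nothing more can be done
None
```

The blue basket hangs by its handle on both hooks, the keeper is shut in its catch, the arm is clear of everything, and I handed the job in at about 18 s; no verdict came back.

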